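# Swing out the crank and clamp the grinder casing

### The arm

A 7-joint arm with a two-finger parallel gripper is mounted at the origin on the work surface. World frame = base frame: x ahead of the robot, y to its left, z up, the work surface at z = 0. Lengths are in m, angles in rad, forces in N, time in s.
With the tool pointing down it reaches from about 0.4 to 0.85 m from the base axis. Payload 10.4 kg.
Tool frame: the origin (TCP) lies midway between the tips of the shut fingers; the grasp point (between the pads) lies 19 mm behind it; y points along the fingers, z is the direction in which the jaws open and shut, and the axes are right-handed (so a half turn about y gives the same grasp; the last joint's range is limited). The gripper opens to 85 mm and grips with 20 to 120 N. Pads are 22 mm wide; open, the fingers measure 114 mm over their backs; the gripper's body (76 mm by 85 mm) begins 54 mm behind the grasp point. The pads swing forward as they close: fully open they stand 13 mm farther back than shut.
Start: joints at [1.141, 0.332, -0.065, 1.46, 0.022, 1.35, -0.088], TCP at [0.247, -0.574, 0.231] pointing down, gripper open.
Joint ranges: [-2.6, 2.6], [-0.5, 2.12], [-1.47, 1.34], [0.16, 2.42], [-1.27, 4.41], [0.06, 2.06], [-2.6, 2.6]. Speed limits (rad/s): [2.22, 2.22, 2.79, 2.79, 3.14, 3.14, 3.14].

### API

Orientations are given as a rotation vector (axis times angle).
In Python, from workcell import manip gives the robot as it stands. The module is installed in compiled form; this text tells all that it offers.
- The arm moves only by the tool arm_command, never from a script. Its argument "deltas" is a list of rows, each a list of 3 entries, a list of its own where there are three numbers: the shift along the tool's x, y, z in cm, then the turn, a rotation vector about the tool's x, y, z in degrees, then the closure, from 0 (fully open) to 1 (shut). A call has 1 to 12 rows; each row is the pose to reach, as a shift and turn from the pose commanded when the call began, along the tool's axes at that moment; what a row does not reach only later rows make up. A row lasts 1/8 s, in which the tool goes at most 62.5 mm and 10.7 degrees, less where a joint would pass 70% of its speed; a pose out of reach is approached as far as the arm can. A call with a gripper value outside its range is refused whole. The fingers move at their own pace and stop on an object; "grip_force" is the grip in N (left out, the last holds). Time passes only in rows, so rows that repeat a pose let the fingers close. It gives the time, the measured TCP pose, the force and the opening at its end, in the units of the state.
- manip.observe(): the state, without advancing time (a new reading comes with each control period).
- manip.grab_frame(name): name is "scene" or "side" or "wrist"; returns a dict with "image" (420x560x3 uint8, red, green, blue), "camera_matrix" (3x3 intrinsics, pixels), "k1" (the pictures are not rectified: a ray, as slopes to the right and down, at radius r is drawn at 1 + k1 r^2 times it, then the intrinsics apply), "R" (3x3) and "t" (3): a world point X has camera coordinates R X + t. Camera axes: x right, y down, z forward; pixel columns grow to the right and rows downward; lengths in m; the calibration is good to about 2 mm. A picture is of the moment at which its call begins. There is no depth.
- manip.hand_in(): hands the job in, once; it reports no verdict.
The state is a dict: "time_s": time; "joints": joint angles; "joint_velocities": joint speeds; "joint_efforts": joint torques, N m; "tool_pos": TCP position; "tcp_rot": TCP orientation; "ft_force": force on the tool from outside, world axes, zero at the start; "wrist_torque": the same for the moment, N m; "width": opening from 0.0 (shut) to 1.0 (fully open).
Only numpy, scipy, OpenCV 4.12 (cv2) and the standard library are available. Lean on these libraries where they do the work, as an engineer would, in place of code of your own. Each camera call takes 0.05 s, during which the arm holds its last target. There are 200 camera calls.

### The job

The grinder's gear casing has to be clamped in the crank vise. Swing the folded crank handle fully out from the wheel until it clicks home, then wind the wheel clockwise (as seen facing it) with the handle until the sliding jaw grips the casing firmly, and let go with the handle still out. Leave the meter, bit case and motor body where they are.

Things in the scene. Friction and masses are not known exactly. Their poses are not given: they have to be found in the camera images.
- vise: Crank vise, grey and steel, fixed on the table. Frame upright (z up), origin on the table 130 mm straight below the wheel's centre. The wheel faces -x and up: its axis N (out of its face) leans 35 deg from vertical, N = (-0.574, 0, 0.819) in this frame; uphill in the wheel's plane is U = (0.819, 0, 0.574). The jaws stand on the -y side, 90 to 210 mm from the origin, 92 mm high.
- hoop (a point): Middle of the steel carrying hoop's cross bar (14 mm bar along the vise's y, 136 mm long), over the wheel's far side: 118 mm along U and 130 mm along N from the wheel's centre. A hand held upright strikes it while cranking; one held along N clears it.
- hub (a point): Centre of the aluminium handwheel (rim circle radius 60 mm, bar 12 mm thick, so its face is 6 mm out along N); origin at the wheel's centre. z is N; at joint wheel = 0 its x is U and its y is the vise's y; it turns with the wheel.
- wheel (a joint): Wheel angle, rad, growing clockwise seen facing the wheel (looking along -N). Starts near 0, the handle's hinge at the wheel's lowest side. With the handle folded, a lock pin under the wheel holds it to about +-0.2; swinging the handle out past about 1 rad pulls the pin free. Takes 0.18 N m (about 4 N at the handle) and stays where left. Range -0.35 to 7.
- crank_fold (a joint): Handle's angle about its hinge, rad: 0 folded flat across the hub, 1.57 straight out along N, latched above 1.45. Hinge: 45 mm from the wheel's axis (at wheel = 0, downhill, -U), 30 mm out along N from the wheel's centre, its axis tangential (the vise's y at wheel = 0). An over-centre spring (about 4 N at the grip) holds it at both ends and snaps it to the nearer.
- grip (a point): Middle of the round black grip of the folding handle, 58 mm from its hinge. The grip is 20 mm in diameter, covers 20 to 88 mm from the hinge and spins freely about its length (the handle's length is this frame's x). Folded, its middle line is 24 mm above the wheel's face.
- jaw (a joint): Travel of the sliding jaw towards the fixed jaw (along the vise's -y), m; 0.005 times the wheel angle. The jaws stand 72 mm apart at 0 and the casing is 46 mm across, so it is touched on both sides at about 0.026 (wheel 5.2 rad). The jaw's springy rubber facing (12 N per mm) then takes up to 3.5 mm more, the crank getting heavier, until the wheel comes up hard near 5.9 rad; 5.5 to 5.8 is firm.
- casing: Loose aluminium gear casing, 56 x 46 x 40 mm block with a round boss on top (54 mm to its top), 0.35 kg, lying on the vise's bed between the jaws; origin at the centre of its underside, y across the jaws, z up. The closing jaw pushes it along the bed and squares it up.
- meter: Bystander: green multimeter, 160 x 85 x 40 mm, lying beside the vise; origin at the centre of its underside.
- bit_case: Bystander: yellow open bit case, 110 x 85 x 38 mm; origin at the centre of its underside.
- motor_body: Bystander: black motor body of the grinder, 220 mm long, 64 mm high, lying; origin under its middle.
Things that resemble listed ones, but are neither listed nor needed, are in the scene too. There is more than one size of the casing; the one meant has the size given above.

How it is judged:
By the outcome, as a careful person would: the job done as asked, in the order asked, and still so for the second after the job is handed in, with the robot touching nothing.
It also fails if it takes over 61 s, if anything falls off the work surface, if the arm or the gripper's body presses on something with over 40 N, if the wrist force passes 120 N, or if a joint passes its speed limit or range.

## Working session

There is one attempt and no reset: what is moved stays moved. The work goes in short steps, Python scripts to look and compute and a tool call to move; the robot and the scene stay as the last step left them, time stands still between calls to the robot, and variables do not carry over. Pictures are saved under pics/ and viewed, about 8 in all and at most 12, crops included, and the job is handed in when it is done.

Besides the shell and the picture viewer there is one more tool, called after "Call:" as name(argument=value, ...) on one line, values as JSON. arm_command: Moves the arm, as the interface text tells. Its arguments: {"type":"object","properties":{"deltas":{"type":"array"},"grip_force":{"type":"number"}},"required":["deltas"]}

```bash
mkdir -p pics
cat > h.py <<'E'
import numpy as np, cv2
from scipy.spatial.transform import Rotation as Rn
from workcell import manip
def grab(n,save=None):
    f=manip.grab_frame(n)
    if save: cv2.imwrite('pics/'+save,f['image'][:,:,::-1])
    return f
def ray(f,u,v):
    K=np.array(f['camera_matrix']);k=float(np.ravel(f['k1'])[0])
    d=cv2.undistortPoints(np.array([[[u,v]]],float),K,np.array([k,0,0,0.]))[0,0]
    R=np.array(f['R']);t=np.array(f['t'])
    o=-R.T@t; r=R.T@np.array([d[0],d[1],1.]); return o,r/np.linalg.norm(r)
def onz(f,u,v,z):
    o,r=ray(f,u,v); return o+r*(z-o[2])/r[2]
def tri(rs):
    A=sum(np.eye(3)-np.outer(r,r) for o,r in rs); b=sum((np.eye(3)-np.outer(r,r))@o for o,r in rs)
    X=np.linalg.solve(A,b); return X,[np.linalg.norm(np.cross(X-o,r)) for o,r in rs]
def proj(f,X):
    R=np.array(f['R']);t=np.array(f['t']);K=np.array(f['camera_matrix']);k=float(np.ravel(f['k1'])[0])
    return cv2.projectPoints(np.array(X,float).reshape(-1,3),cv2.Rodrigues(R)[0],t,K,np.array([k,0,0,0.]))[0].reshape(-1,2)
E
python3 - <<'E'
from h import *
import pickle
fs={n:grab(n,n+'0.png') for n in('scene','side','wrist')}
pickle.dump(fs,open('f0.pkl','wb'))
for n,f in fs.items(): print(n,-np.array(f['R']).T@np.array(f['t']),np.array(f['R'])[2])
s=manip.observe();print(s)
a=[cv2.imread(f'pics/{n}0.png') for n in('scene','side')]
E
```

```text
scene [ 1.42524134 -0.18143269  1.08307266] [-0.67058797  0.15654315 -0.72512483]
side [-0.3116461   1.12665151  1.0306895 ] [ 0.55201855 -0.67433403 -0.49045809]
wrist [ 0.31150892 -0.54651853  0.3731189 ] [-0.25096247 -0.10740386 -0.96201988]
{'time_s': 0.15, 'joints': array([ 1.14140299,  0.33271973, -0.06467769,  1.4607217 ,  0.02162878,
        1.34990025, -0.08849883]), 'joint_velocities': array([-5.09901521e-04,  5.62701018e-04,  1.08000518e-04, -4.47444283e-03,
       -2.13621665e-04, -5.65710312e-04,  9.49962509e-05]), 'joint_efforts': array([ 2.45424608e-04, -6.25825882e+01,  4.87795717e-02, -3.91850853e+01,
        1.63749594e-02,  7.44893186e-03,  2.83236551e-05]), 'tool_pos': array([ 0.24716353, -0.57375576,  0.23071576]), 'tcp_rot': array([-0.41232862,  1.99876482, -1.99669969]), 'ft_force': array([0.16686047, 0.03094146, 0.39593237]), 'wrist_torque': array([-0.0934581 ,  0.02378479,  0.00333414]), 'width': 0.9975855524641818}
```

View pics/scene0.png

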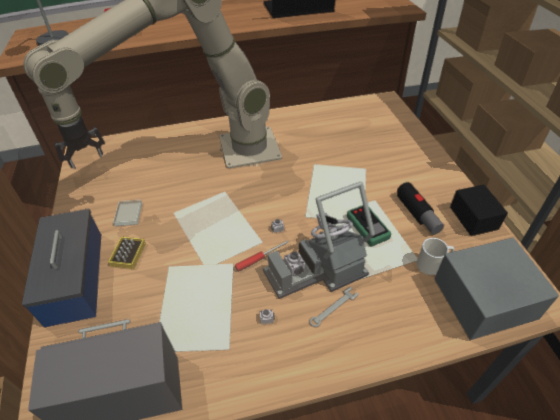

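View pics/side0.png

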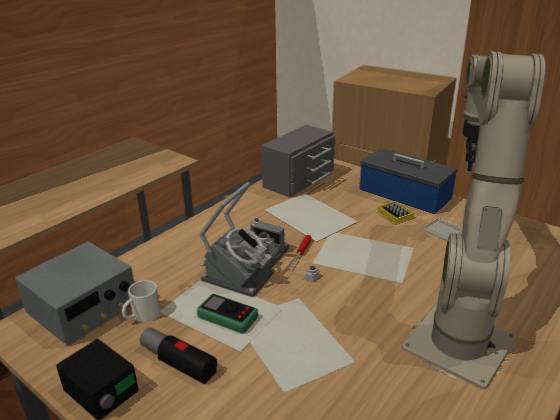

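The scene view shows the vise at about (330,250), with jaws and a casing at about (293,262). The side view has the vise at about (245,245). Loose casing look-alikes sit at scene (278,225) and (267,315); the one needed already lies between the jaws at (293,262). The handle (black grip) is at about (325,220) in scene and (247,238) in side. I'll check this choice in a close crop.

Run:
```python
from h import *
a=cv2.imread('pics/scene0.png')[170:310,250:390];b=cv2.imread('pics/side0.png')[170:310,180:320]
z=[cv2.resize(i,(400,400),interpolation=cv2.INTER_CUBIC)  for i in(a,b)]
z=[cv2.convertScaleAbs(i,alpha=1.4,beta=15) for i in z]
cv2.imwrite('pics/crop1.png',np.hstack(z))
```

```text
(no output)
```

View pics/crop1.png

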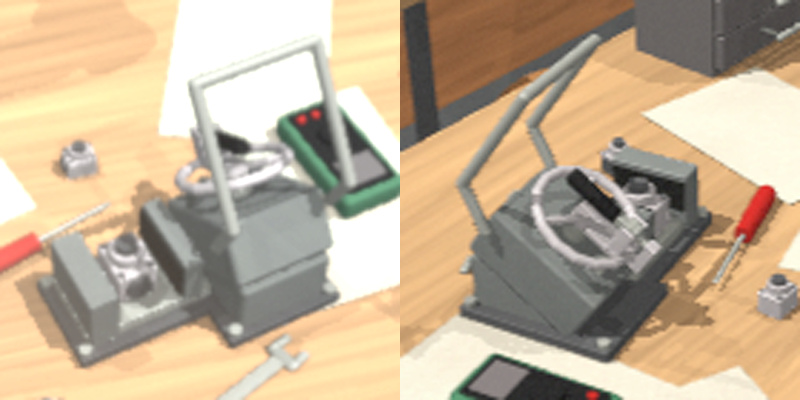

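The crop confirms it. The casing between the jaws is at crop (127,265) left and (640,205) right. The hoop bar corners are at (195,82) and (322,42) left, and (597,40) and (525,95) right. The black grip runs (215,128)-(248,150) left and (572,175)-(620,217) right.

Run:
```python
from h import *
import pickle
fs=pickle.load(open('f0.pkl','rb'))
def S(x,y): return ray(fs['scene'],250+x/2.857,170+y/2.857)
def D(x,y): return ray(fs['side'],180+(x-400)/2.857,170+y/2.857)
P={}
for n,a,b in [('hoop-y',(197,84),(594,42)),('hoop+y',(320,45),(525,97)),('gripA',(215,130),(575,178)),('gripB',(248,148),(618,215)),
  ('bolt',(238,330),(604,343))]:
    P[n],e=tri([S(*a),D(*b)]); print(n,P[n].round(4),np.round(e,4))
d=P['hoop+y']-P['hoop-y'];print('len',np.linalg.norm(d)); yaw=np.arctan2(-d[0],d[1]);print('yaw',np.degrees(yaw))
m=(P['hoop+y']+P['hoop-y'])/2
Rv=Rn.from_euler('z',yaw).as_matrix()
N=np.array([-.574,0,.819]);U=np.array([.819,0,.574])
o=m-Rv@(np.array([0,0,.13])+.118*U+.13*N);print('origin',o)
# white wheel ellipse by mask in side
for n in('scene','side'):
    pts=[np.array([0,0,.13])+.06*(np.cos(t)*U+np.sin(t)*np.array([0,1,0]))for t in np.linspace(0,6.28,60)]
    im=fs[n]['image'][:,:,::-1].copy()
    big=cv2.resize(im,None,fx=4,fy=4,interpolation=cv2.INTER_CUBIC)
    o0=o.copy();o0[2]=0
    g=[np.array([0,0,.13])+.030*N-.045*U+U*l for l in np.linspace(.02,.088,10)]
    for p in proj(fs[n],[o0+Rv@q for q in pts]): cv2.circle(big,tuple(int(4*c+1.5) for c in p),2,(0,0,255),-1)
    for p in proj(fs[n],[o0+Rv@q for q in g]): cv2.circle(big,tuple(int(4*c+1.5) for c in p),2,(0,255,0),-1)
    c=proj(fs[n],[o0+[0,0,.15]])[0]; x,y=int(4*c[0]),int(4*c[1])
    cv2.imwrite(f'pics/ov_{n}.png',big[y-200:y+200,x-200:x+200])
cv2.imwrite('pics/ov.png',np.hstack([cv2.imread(f'pics/ov_{n}.png') for n in('scene','side')]))
```

```text
hoop-y [0.6731 0.0862 0.302 ] [0.0021 0.0021]
hoop+y [0.6498 0.2167 0.3007] [0.0046 0.0046]
gripA [0.6391 0.1376 0.1792] [0.0147 0.0147]
gripB [0.6105 0.1536 0.1389] [0.0202 0.0202]
bolt [ 0.6837  0.1228 -0.0874] [0.0309 0.0309]
len 0.132565785680647
yaw 10.112618517826242
origin [ 0.63975481  0.14756239 -0.00288369]
```

View pics/ov.png

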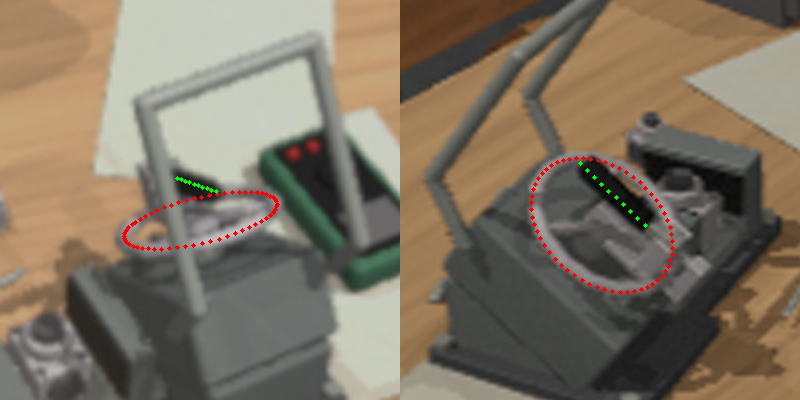

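The vise model fits within a few mm: origin ≈ (0.640, 0.148) and yaw ≈ 10°. I'll go above the wheel with the hand along -N and look from there.

```bash
cat >> h.py <<'E'
ORG=np.array([0.640,0.1475,0.]);YAW=10.1
def vise():
    Rv=Rn.from_euler('z',YAW,degrees=True).as_matrix()
    return Rv@np.array([-.5736,0,.8192]),Rv@np.array([.8192,0,.5736]),Rv@np.array([0,1.,0])
def pt(u,n,y=0.):
    N,U,Y=vise(); return ORG+[0,0,.13]+u*U+n*N+y*Y
def Rt(s=1):
    N,U,Y=vise(); z=s*Y; y=-N; return np.array([np.cross(y,z),y,z]).T
def rel(p,R):
    s=manip.observe();R0=Rn.from_rotvec(s['tcp_rot']).as_matrix()
    return (R0.T@(p-s['tool_pos'])*100).round(2),np.degrees(Rn.from_matrix(R0.T@R).as_rotvec()).round(1)
E
python3 - <<'E'
from h import *
s=manip.observe();R0=Rn.from_rotvec(s['tcp_rot']).as_matrix();print(R0.round(3))
for sg in(1,-1):
  print(sg,rel(pt(0.0,.22),Rt(sg)),rel(np.array([.40,-.15,.42]),Rt(sg)), pt(0,.22))
E
```

```text
[[-0.918 -0.     0.396]
 [-0.396  0.001 -0.918]
 [ 0.    -1.    -0.001]]
1 (array([-52.33,  -7.9 , -53.59]), array([  50.3, -159.6,   -5.9])) (array([-30.8 , -18.9 , -32.89]), array([  50.3, -159.6,   -5.9])) [0.51576357 0.12537012 0.310224  ]
-1 (array([-52.33,  -7.9 , -53.59]), array([ 4.1, 12.8, 34.9])) (array([-30.8 , -18.9 , -32.89]), array([ 4.1, 12.8, 34.9])) [0.51576357 0.12537012 0.310224  ]
```

Call:
arm_command(deltas=[[[-4, -4, -4], [0, 0, 0], 0], [[-8, -8, -8], [0, 0, 0], 0], [[-12, -12, -12], [0, 2, 5], 0], [[-16, -15, -16], [1, 4, 10], 0], [[-20, -17, -20], [2, 6, 16], 0], [[-24, -18, -24], [2, 8, 22], 0], [[-28, -19, -28], [3, 10, 28], 0], [[-31, -19, -33], [4, 13, 35], 0], [[-31, -19, -33], [4, 13, 35], 0], [[-31, -19, -33], [4, 13, 35], 0]])

```text
time_s: 1.4
tool_pos: [0.4013, -0.1483, 0.4217]
tcp_rot: [0.415, 1.859, -1.759]
ft_force: [-0.6, -0.4, -0.2]
width: 0.999
```

Run:
```python
from h import *
s=manip.observe();print(s['time_s'],s['tool_pos'],s['joints'].round(2),s['ft_force'].round(1))
print(rel(pt(0.0,.20),Rt(-1)))
```

```text
1.4 [ 0.40128823 -0.14834199  0.42168212] [ 0.95 -0.49 -0.24  1.96 -0.6   1.29 -0.62] [-0.6 -0.4 -0.2]
(array([ -6.66,  20.34, -24.98]), array([-0.1, -0.1, -0.1]))
```

Call:
arm_command(deltas=[[[-1, 2, -4], [0, 0, 0], 0], [[-2, 4, -8], [0, 0, 0], 0], [[-3, 7, -12], [0, 0, 0], 0], [[-4, 10, -16], [0, 0, 0], 0], [[-5, 14, -20], [0, 0, 0], 0.2], [[-6, 17, -24], [0, 0, 0], 0.3], [[-6.7, 20, -25], [0, 0, 0], 0.3], [[-6.7, 20.3, -25], [0, 0, 0], 0.3], [[-6.7, 20.3, -25], [0, 0, 0], 0.3]])

```text
time_s: 2.52
tool_pos: [0.528, 0.1266, 0.2947]
tcp_rot: [0.417, 1.861, -1.759]
ft_force: [0.4, -0.5, 0.1]
width: 0.698
```

Run:
```python
from h import *
import pickle
f=grab('wrist','w1.png');pickle.dump(f,open('w1.pkl','wb'))
s=manip.observe();print(s['time_s'],s['tool_pos'],s['joints'].round(2),s['ft_force'].round(1),s['width'])
print(rel(pt(0.0,.20),Rt(-1)))
big=cv2.resize(cv2.imread('pics/w1.png'),None,fx=1.4,fy=1.4,interpolation=cv2.INTER_CUBIC)
N,U,Y=vise()
P=[pt(.06*np.cos(t),0.006,.06*np.sin(t))for t in np.linspace(0,6.28,50)]
for p in proj(f,P): cv2.circle(big,tuple(int(1.4*c) for c in p),1,(0,0,255),-1)
G=[pt(-.045+l,.030)for l in np.linspace(.02,.088,10)]
for p in proj(f,G): cv2.circle(big,tuple(int(1.4*c) for c in p),1,(0,255,0),-1)
cv2.imwrite('pics/w1o.png',big)
```

```text
2.575 [0.52794635 0.12654518 0.29519725] [ 0.29 -0.32 -0.56  2.08 -0.15  0.72 -1.61] [0.1 0.1 0.7] 0.7017373519144109
(array([ 0.14,  0.07, -0.1 ]), array([-0.1, -0.3, -0.2]))
```

View pics/w1o.png

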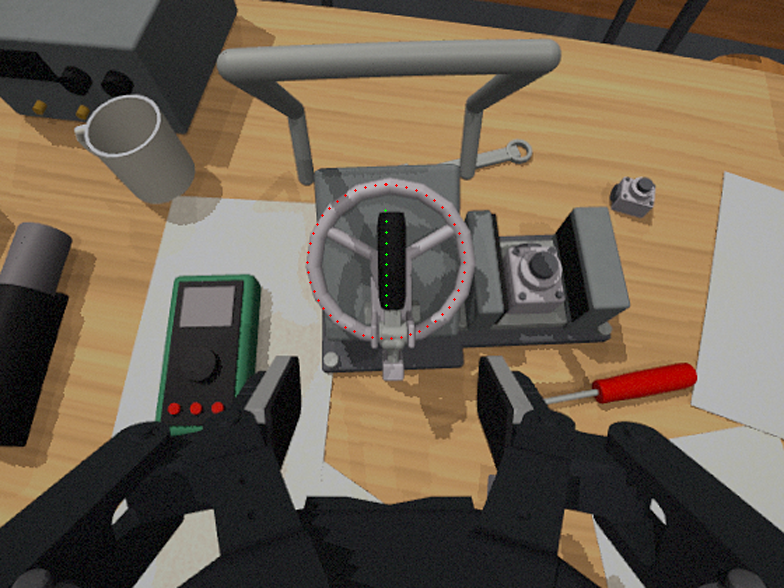

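The wrist view shows the wheel ring at about (391,262), around 4 px to the right of the prediction, so 3 mm toward -y. The black grip lies at (391,210)-(395,308) and the hinge is at (397,343). Correcting and descending.

```bash
sed -i 's/^ORG=.*/ORG=np.array([0.6405,0.1446,0.]);YAW=10.8/' h.py
python3 - <<'E'
from h import *
print(rel(pt(.025,.014),Rt(-1)),rel(pt(.025,.08),Rt(-1)))
f=__import__('pickle').load(open('w1.pkl','rb'))
print(1.4*proj(f,[pt(0,.006),pt(-.06,.006),pt(.06,.006),pt(-.025,.03),pt(.043,.03),pt(-.045,.03)]))
E
```

```text
(array([-2.3 , 18.68,  0.15]), array([-0.5, -0.9, -0.2])) (array([-2.32, 12.08,  0.2 ]), array([-0.5, -0.9, -0.2]))
[[390.29219229 264.94735404]
 [391.30194137 338.5135587 ]
 [389.17838946 184.40253485]
 [391.18296476 305.44945096]
 [389.8979857  210.82664302]
 [391.53187494 331.31573455]]
```

Call:
arm_command(deltas=[[[-1, 4, 0.2], [0, -0.9, 0], 0.5], [[-2.3, 8, 0.2], [0, -0.9, 0], 0.55], [[-2.3, 12, 0.2], [0, -0.9, 0], 0.55], [[-2.3, 14, 0.2], [0, -0.9, 0], 0.55], [[-2.3, 16, 0.2], [0, -0.9, 0], 0.55], [[-2.3, 17.7, 0.2], [0, -0.9, 0], 0.55], [[-2.3, 18.7, 0.2], [0, -0.9, 0], 0.55], [[-2.3, 18.7, 0.2], [0, -0.9, 0], 0.55]])

```text
time_s: 3.58
tool_pos: [0.6528, 0.1465, 0.1548]
tcp_rot: [0.403, 1.849, -1.758]
ft_force: [-0.7, -0.6, 0.2]
width: 0.452
```

Run:
```python
from h import *
grab('wrist','w2.png')
s=manip.observe();print(s['time_s'],s['tool_pos'],s['joints'].round(2),s['ft_force'].round(1),s['width'],rel(pt(.025,.014),Rt(-1)))
```

```text
3.625 [0.65271055 0.14682601 0.15535233] [ 0.29  0.19 -0.67  1.99  0.51  0.44 -2.12] [0.7 0.5 0. ] 0.448220168043418 (array([-0.03, -0.04, -0.01]), array([-0.5,  0.1, -0.2]))
```

View pics/w2.png

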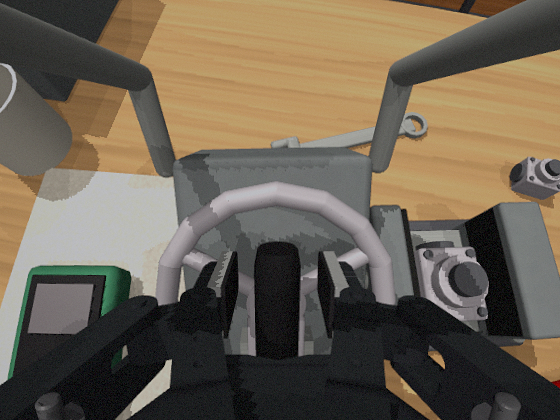

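The grip (x≈278) is centred between the pads (236 and 322), and the casing is at (465,280). Closing on the grip.

Call:
arm_command(deltas=[[[0, 0, 0], [0, 0, 0], 0.9], [[0, 0, 0], [0, 0, 0], 0.9], [[0, 0, 0], [0, 0, 0], 0.9], [[0, 0, 0], [0, 0, 0], 0.9]], grip_force=30)

```text
time_s: 4.12
tool_pos: [0.6529, 0.1473, 0.1555]
tcp_rot: [0.403, 1.849, -1.756]
ft_force: [-0.0, -3.3, 4.9]
width: 0.22
```

Call:
arm_command(deltas=[[[0.1, -1.2, 0], [0, 0, 0], 0.9], [[0.4, -2.4, 0], [0, 0, 0], 0.9], [[0.9, -3.5, 0], [0, 0, 0], 0.9], [[1.6, -4.5, 0], [0, 0, 0], 0.9]])

```text
time_s: 4.62
tool_pos: [0.6143, 0.1399, 0.1827]
tcp_rot: [0.404, 1.849, -1.756]
ft_force: [5.6, -3.7, -2.5]
width: 0.214
```

Call:
arm_command(deltas=[[[0.9, -0.9, 0], [0, 0, 0], 0.9], [[1.9, -1.6, 0], [0, 0, 0], 0.9], [[3.0, -2.1, 0], [0, 0, 0], 0.9], [[4.2, -2.4, 0], [0, 0, 0], 0.9], [[4.8, -2.5, 0], [0, 0, 0], 0.9], [[5.4, -2.5, 0], [0, 0, 0], 0.9], [[5.4, -2.5, 0], [0, 0, 0], 0.9]])

```text
time_s: 5.5
tool_pos: [0.5576, 0.1295, 0.1735]
tcp_rot: [0.406, 1.847, -1.755]
ft_force: [-6.5, -6.6, 12.4]
width: 0.222
```

Run:
```python
from h import *
s=manip.observe();N,U,Y=vise()
F=s['ft_force'];print(s['time_s'],'F along U,N,Y',F@U,F@N,F@Y)
d=s['tool_pos']-ORG-[0,0,.13];print('tcp U,N,Y',d@U,d@N,d@Y)
a=grab('scene','s3.png');b=grab('side','d3.png')
z=[cv2.resize(cv2.imread('pics/'+n)[y:y+140,x:x+140],(400,400),interpolation=cv2.INTER_CUBIC) for n,x,y in(('s3.png',260,140),('d3.png',180,150))]
cv2.imwrite('pics/c3.png',cv2.convertScaleAbs(np.hstack(z),alpha=1.4,beta=20))
```

```text
5.5 F along U,N,Y 0.8496093148198538 14.499607815181902 -5.257708078645926
tcp U,N,Y -0.04409627551028938 0.08398495801757114 0.0007187893255417045
```

View pics/c3.png

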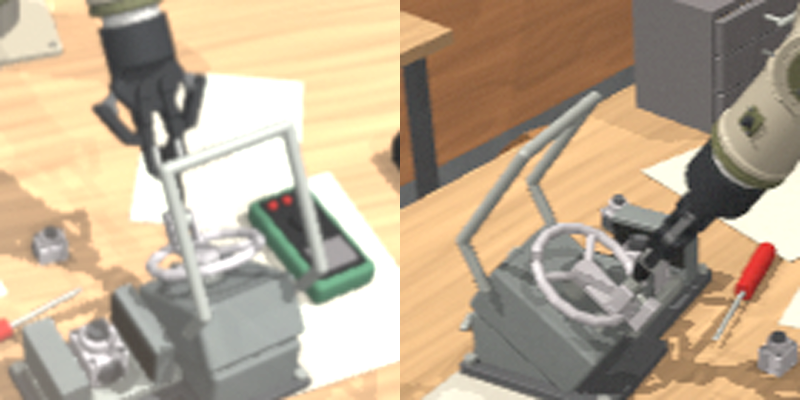

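The handle is out: the crops show the hand along N over the wheel's low side. I'll nudge it outward to check that it sits against its stop.

Call:
arm_command(deltas=[[[0.3, -0.2, 0], [0, 0, 0], 0.9], [[0.6, -0.2, 0], [0, 0, 0], 0.9], [[0.6, -0.2, 0], [0, 0, 0], 0.9]])

```text
time_s: 5.98
tool_pos: [0.5503, 0.1286, 0.1697]
tcp_rot: [0.402, 1.85, -1.757]
ft_force: [0.9, -2.8, 0.1]
width: 0.216
```

```bash
cat >> h.py <<'E'
def st():
    s=manip.observe();N,U,Y=vise();F=s['ft_force'];d=s['tool_pos']-ORG-[0,0,.13]
    print('t',s['time_s'],'F U,N,Y',np.round([F@U,F@N,F@Y],1),'tcp U,N,Y mm',np.round([d@U*1e3,d@N*1e3,d@Y*1e3],1),'w',round(s['width'],3),'phi',round(float(np.arctan2(d@Y,-(d@U))),3),'j',s['joints'].round(2))
E
python3 -c "
from h import *
st()"
```

```text
t 5.975 F U,N,Y [ 0.4 -0.1 -2.9] tcp U,N,Y mm [-52.3  85.    1.2] w 0.216 phi 0.022 j [ 0.39 -0.11 -0.72  2.2   0.08  0.42 -1.8 ]
```

Call:
arm_command(deltas=[[[0.3, 0, 0], [0, 0, 0], 0.9], [[0.6, 0, 0], [0, 0, 0], 0.9], [[0.6, 0, 0], [0, 0, 0], 0.9]])

```text
time_s: 6.35
tool_pos: [0.5473, 0.1285, 0.1678]
tcp_rot: [0.405, 1.848, -1.752]
ft_force: [16.8, -0.8, -7.0]
width: 0.219
```

Run:
```python
from h import *
st()
f=grab('wrist','w4.png')
b=grab('side','d4.png')
z=[cv2.resize(cv2.imread('pics/w4.png')[120:420,130:430],(400,400)),cv2.resize(cv2.imread('pics/d4.png')[205:275,220:290],(400,400),interpolation=cv2.INTER_CUBIC)]
cv2.imwrite('pics/c4.png',cv2.convertScaleAbs(np.hstack(z),alpha=1.6,beta=20))
```

```text
t 6.35 F U,N,Y [  9.4 -15.1  -4. ] tcp U,N,Y mm [-55.8  85.2   1.7] w 0.219 phi 0.03 j [ 0.39 -0.12 -0.72  2.21  0.07  0.41 -1.79]
```

View pics/c4.png

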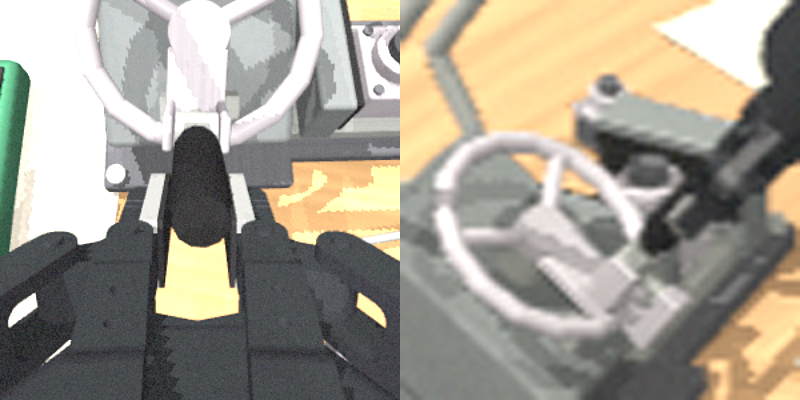

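The wrist crop shows the handle standing out between the pads (grip end at crop (200,240), hinge at (195,125)). The reaction of 9 N now shows it is on its stop. I'll check how it is centred in the pads.

Run:
```python
from h import *
f=manip.grab_frame('wrist')
def c(p): q=proj(f,[p])[0]; return ((q-[130,120])/.75).round(0)
for u in(-.040,-.045,-.050,-.055): print(u,'base',c(pt(u,.05)),'end',c(pt(u,.118)))
print('hub',c(pt(0,.006)),'rim low',c(pt(-.06,0)),'rim L',c(pt(0,0,.06)),'rim R',c(pt(0,0,-.06)))
im=f['image'].astype(int);g=im[120:345,130:430]
m=(g.max(2)<38)&(np.add.outer(np.arange(225),np.zeros(300))<185)
for r in range(85,190,10):
    x=np.where(m[r,125:180])[0]; print(r/.75, (x.min()+125)/.75 if len(x) else 0,(x.max()+125)/.75 if len(x) else 0)
```

```text
-0.04 base [199. 130.] end [203. 199.]
-0.045 base [199. 141.] end [202. 215.]
-0.05 base [199. 152.] end [202. 231.]
-0.055 base [199. 162.] end [202. 246.]
hub [198.  30.] rim low [198. 139.] rim L [84. 29.] rim R [312.  30.]
113.33333333333333 0 0
126.66666666666667 192.0 202.66666666666666
140.0 176.0 216.0
153.33333333333334 173.33333333333334 221.33333333333334
166.66666666666666 172.0 224.0
180.0 166.66666666666666 226.66666666666666
193.33333333333334 166.66666666666666 230.66666666666666
206.66666666666666 166.66666666666666 232.0
220.0 166.66666666666666 234.66666666666666
233.33333333333334 166.66666666666666 238.66666666666666
246.66666666666666 0 0
```

The projection matches: the handle is straight out at U=-45 mm and latched, but my pads sit about 10 mm off-centre. Regrasp centred.

Call:
arm_command(deltas=[[[-0.2, 0, 0], [0, 0, 0], 0.5], [[-0.2, 0, 0], [0, 0, 0], 0.5], [[-0.6, 0.2, 0], [0, 0, 0], 0.5], [[-1.2, 0.5, 0.1], [0, 0, 0], 0.5], [[-1.2, 0.5, 0.1], [0, 0, 0], 0.5]])

```text
time_s: 7.12
tool_pos: [0.5588, 0.1294, 0.1693]
tcp_rot: [0.402, 1.85, -1.756]
ft_force: [-0.7, -0.1, -0.1]
width: 0.499
```

Run:
```python
from h import *
st()
f=grab('wrist','w5.png')
def c(p): q=proj(f,[p])[0]; return q.round(0)
print(c(pt(-.045,.05)),c(pt(-.045,.118)),c(pt(-.055,.118)))
cv2.imwrite('pics/c5.png',cv2.convertScaleAbs(cv2.imread('pics/w5.png'),alpha=1.5,beta=20))
```

```text
t 7.125 F U,N,Y [-0.6  0.3  0. ] tcp U,N,Y mm [-45.5  79.9   0.3] w 0.499 phi 0.008 j [ 0.4  -0.08 -0.73  2.18  0.11  0.41 -1.82]
[277. 245.] [278. 313.] [278. 336.]
```

View pics/c5.png

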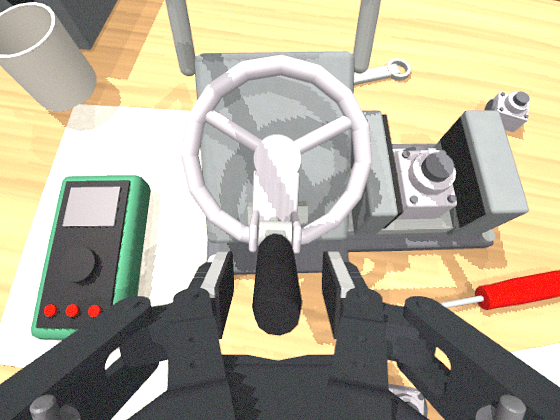

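The handle stands out by itself (grip (277,235)-(277,333)) and is centred between the pads (222 and 340). Gripping, then winding clockwise, which is towards +y first (left in this view).

Call:
arm_command(deltas=[[[0, 0, 0], [0, 0, 0], 0.9], [[0, 0, 0], [0, 0, 0], 0.9], [[0, 0, 0], [0, 0, 0], 0.9], [[0, 0, 0], [0, 0, 0], 0.9]], grip_force=45)

```text
time_s: 7.68
tool_pos: [0.5582, 0.1294, 0.1693]
tcp_rot: [0.401, 1.85, -1.756]
ft_force: [-5.5, -0.0, 4.4]
width: 0.221
```

Call:
arm_command(deltas=[[[-0.04, 0, -0.6], [0, 0, 0], 0.9], [[-0.15, 0, -1.16], [0, 0, 0], 0.9], [[-0.6, 0, -2.25], [0, 0, 0], 0.9], [[-1.32, 0, -3.18], [0, 0, 0], 0.9], [[-2.25, 0, -3.9], [0, 0, 0], 0.9], [[-3.34, 0, -4.35], [0, 0, 0], 0.9], [[-4.5, 0, -4.5], [0, 0, 0], 0.9]])

```text
time_s: 8.55
tool_pos: [0.5861, 0.1798, 0.1954]
tcp_rot: [0.402, 1.848, -1.759]
ft_force: [-18.9, -9.1, 18.3]
width: 0.219
```

Run:
```python
from h import *
st()
```

```text
t 8.55 F U,N,Y [-6.1 26.6 -5.4] tcp U,N,Y mm [-0.9 80.4 44.8] w 0.219 phi 1.55 j [ 0.38  0.   -0.83  2.06  0.33  0.51 -2.07]
```

Call:
arm_command(deltas=[[[-0.6, -0.2, 0.04], [0, 0, 0], 0.9], [[-1.16, -0.3, 0.15], [0, 0, 0], 0.9], [[-2.25, -0.3, 0.6], [0, 0, 0], 0.9], [[-3.18, -0.3, 1.32], [0, 0, 0], 0.9], [[-3.9, -0.3, 2.25], [0, 0, 0], 0.9], [[-4.35, -0.3, 3.34], [0, 0, 0], 0.9], [[-4.5, -0.3, 4.5], [0, 0, 0], 0.9]])

```text
time_s: 9.43
tool_pos: [0.6285, 0.1449, 0.221]
tcp_rot: [0.398, 1.854, -1.752]
ft_force: [31.6, 13.4, -36.3]
width: 0.217
```

Run:
```python
from h import *
st()
```

```text
t 9.425 F U,N,Y [  6.6 -49.    7.3] tcp U,N,Y mm [42.6 81.3  2.5] w 0.217 phi 3.082 j [ 0.44  0.05 -0.79  1.97  0.24  0.55 -1.89]
```

Along-handle tension is rising (−49 N) because the hand is slightly off the turning plane. Easing that while continuing.

Call:
arm_command(deltas=[[[0.04, 0.2, 0.6], [0, 0, 0], 0.9], [[0.15, 0.2, 1.16], [0, 0, 0], 0.9], [[0.6, 0.2, 2.25], [0, 0, 0], 0.9], [[1.32, 0.2, 3.18], [0, 0, 0], 0.9]])

```text
time_s: 9.93
tool_pos: [0.6259, 0.1101, 0.2137]
tcp_rot: [0.402, 1.851, -1.753]
ft_force: [23.5, 4.6, -23.9]
width: 0.22
```

Run:
```python
from h import *
st()
```

```text
t 9.925 F U,N,Y [  5.9 -33.3   0.1] tcp U,N,Y mm [ 31.   80.5 -31.2] w 0.22 phi -2.354 j [ 0.5   0.03 -0.77  2.    0.14  0.51 -1.75]
```

Call:
arm_command(deltas=[[[0.45, 0.1, 0.4], [0, 0, 0], 0.9], [[0.93, 0.2, 0.72], [0, 0, 0], 0.9], [[2.02, 0.2, 1.17], [0, 0, 0], 0.9], [[3.18, 0.2, 1.32], [0, 0, 0], 0.9], [[4.34, 0.2, 1.17], [0, 0, 0], 0.9], [[4.34, 0.2, 1.17], [0, 0, 0], 0.9]])

```text
time_s: 10.68
tool_pos: [0.5933, 0.0912, 0.1878]
tcp_rot: [0.401, 1.849, -1.758]
ft_force: [-5.3, -2.4, 1.2]
width: 0.216
```

Run:
```python
from h import *
st()
```

```text
t 10.675 F U,N,Y [-3.9  4.2 -1.4] tcp U,N,Y mm [-13.   79.7 -43.6] w 0.216 phi -1.281 j [ 0.53 -0.04 -0.76  2.11  0.03  0.45 -1.64]
```

Call:
arm_command(deltas=[[[0.55, 0, -0.2], [0, 0, 0], 0.9], [[1.09, 0, -0.45], [0, 0, 0], 0.9], [[1.57, 0, -0.8], [0, 0, 0], 0.9], [[2.02, 0, -1.17], [0, 0, 0], 0.9], [[2.27, 0, -1.45], [0, 0, 0], 0.9], [[2.48, 0, -1.7], [0, 0, 0], 0.9], [[2.48, 0, -1.7], [0, 0, 0], 0.9], [[2.48, 0, -1.7], [0, 0, 0], 0.9]])

```text
time_s: 11.68
tool_pos: [0.5713, 0.1032, 0.1744]
tcp_rot: [0.404, 1.848, -1.758]
ft_force: [-6.3, -9.0, 9.2]
width: 0.217
```

Run:
```python
from h import *
st()
f=grab('wrist','w6.png')
cv2.imwrite('pics/c6.png',cv2.convertScaleAbs(cv2.imread('pics/w6.png'),alpha=1.5,beta=20))
```

```text
t 11.675 F U,N,Y [-1.1 12.  -7.7] tcp U,N,Y mm [-36.6  79.8 -27.7] w 0.217 phi -0.649 j [ 0.52 -0.07 -0.78  2.16  0.02  0.42 -1.68]
```

View pics/c6.png

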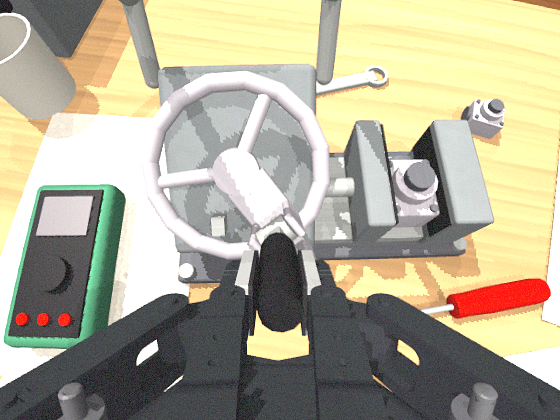

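The wrist view shows the jaws on both sides of the casing (415,190) with no visible gap, the handle out at (278,240)-(278,330) and the hub arm toward the lower right. I'll check the wheel angle from this picture before letting go.

Run:
```python
from h import *
f=manip.grab_frame('wrist')
for a in(5.4,5.5,5.6,5.7,5.8):
    c,s=np.cos(a),np.sin(a); r=lambda d,n: pt(-d*c,n,d*s)
    b=r(.045,.118); N,U,Y=vise()
    # grip silhouette widest at base
    e=proj(f,[r(.045,.055),b,b-U*.01,r(.045,.03),r(.06,0)]); print(a,e.round(0).tolist())
im=f['image'].astype(int);m=im.max(2)<40
for y in(250,265,280,290,300,310,320,330):
    x=np.where(m[y,245:315])[0]+245; print(y,x.min() if len(x) else 0,x.max() if len(x) else 0)
# wheel spokes: angle on face plane
N,U,Y=vise()
def onw(u,v,n):
    o,r=ray(f,u,v);q=pt(0,n);t=((q-o)@N)/(r@N);d=o+r*t-q;return d@U*1e3,d@Y*1e3
for p in[(265,100),(165,182),(240,160),(290,220)]: 
    d=onw(*p,.003);print(p,np.round(d,1),'angle(clockwise from -U)',round(float(np.arctan2(d[1],-d[0])%(2*np.pi)),3))
```

```text
5.4 [[289.0, 236.0], [297.0, 295.0], [297.0, 319.0], [287.0, 222.0], [302.0, 222.0]]
5.5 [[284.0, 242.0], [289.0, 303.0], [288.0, 327.0], [283.0, 227.0], [296.0, 228.0]]
5.6 [[278.0, 247.0], [280.0, 311.0], [280.0, 333.0], [277.0, 232.0], [290.0, 233.0]]
5.7 [[271.0, 251.0], [270.0, 317.0], [270.0, 339.0], [272.0, 236.0], [283.0, 238.0]]
5.8 [[264.0, 255.0], [260.0, 322.0], [260.0, 344.0], [266.0, 239.0], [276.0, 242.0]]
250 261 295
265 252 302
280 249 305
290 249 312
300 245 313
310 245 313
320 245 314
330 245 313
(265, 100) [ 46.2 -20.6] angle(clockwise from -U) 3.561
(165, 182) [-7.7 49.3] angle(clockwise from -U) 1.415
(240, 160) [ 7.3 -3.3] angle(clockwise from -U) 3.568
(290, 220) [-35.4 -37.8] angle(clockwise from -U) 5.466
```

The picture gives a wheel angle of about 5.6, the pose about 5.63, both inside 5.5-5.8. Letting go and backing out along N.

Call:
arm_command(deltas=[[[0, 0, 0], [0, 0, 0], 0.5], [[0, 0, 0], [0, 0, 0], 0.45], [[0, 0, 0], [0, 0, 0], 0.45], [[0, -1.5, 0], [0, 0, 0], 0.45], [[0, -4, 0], [0, 0, 0], 0.45], [[0, -8, 0], [0, 0, 0], 0.45], [[0, -12, 0], [0, 0, 0], 0.45], [[0, -15, 0], [0, 0, 0], 0.45], [[0, -15, 0], [0, 0, 0], 0.45]])

```text
time_s: 12.9
tool_pos: [0.486, 0.0899, 0.2985]
tcp_rot: [0.404, 1.846, -1.754]
ft_force: [0.4, -0.4, -0.2]
width: 0.553
```

Run:
```python
from h import *
st()
f=grab('wrist','w7.png')
im=cv2.convertScaleAbs(cv2.imread('pics/w7.png'),alpha=1.5,beta=20)
for a,col in((5.5,(255,0,0)),(5.65,(0,0,255)),(5.8,(0,255,0))):
    c,s=np.cos(a),np.sin(a)
    for p in proj(f,[pt(-.045*c,n,.045*s) for n in np.linspace(.03,.118,8)]): cv2.circle(im,tuple(int(x) for x in p),1,col,-1)
    for k in (2.094,4.189):
        p=proj(f,[pt(-.04*np.cos(a+k),.003,.04*np.sin(a+k))])[0];cv2.circle(im,tuple(int(x) for x in p),1,col,-1)
q=proj(f,[pt(0,.03)])[0].astype(int);x,y=max(0,q[0]-110),max(0,q[1]-120)
cv2.imwrite('pics/c7.png',cv2.resize(im[y:y+220,x:x+290],None,fx=2.6,fy=2.6,interpolation=cv2.INTER_CUBIC))
```

```text
t 12.9 F U,N,Y [ 0.2 -0.3 -0.4] tcp U,N,Y mm [-36.1 231.  -24.8] w 0.553 phi -0.602 j [ 0.4  -0.46 -0.53  2.16 -0.34  0.78 -1.37]
```

View pics/c7.png

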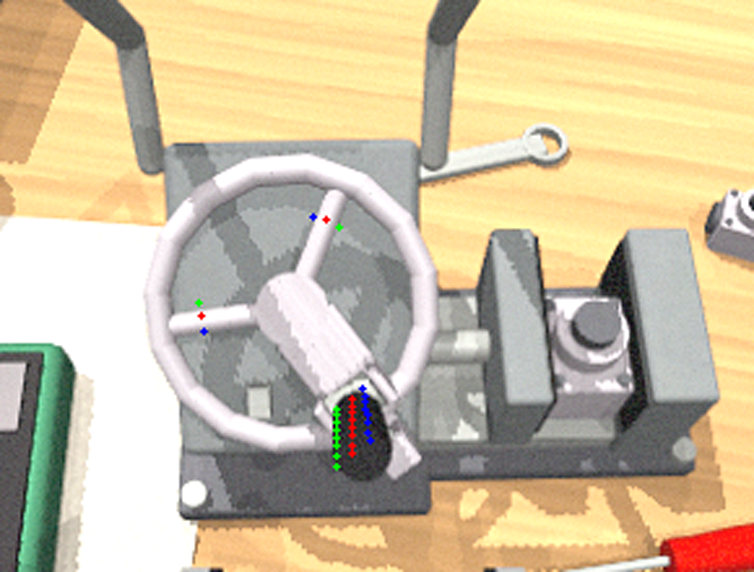

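The final view shows the handle still out at (362,435), the spokes at (203,321) and (330,222), which gives a wheel angle of about 5.6-5.65, and the casing between both jaws at (590,350). The hand is clear. Handing in.

```bash
python3 -c "
from h import *
print(manip.hand_in())"
```

```text
the job is handed in; nothing more can be done
None
```

I swung the crank handle out until it met its stop and wound the wheel clockwise to about 5.6 rad. I then let go, backed the hand clear along N and handed in at about 13 s.

**Handle:** it stayed straight out by itself when I opened the fingers to regrasp, and again after I let go.

**Wheel angle:** the arm pose before release gave 5.63 rad. The spokes and handle in the last picture gave about 5.6 to 5.68, inside the 5.5 to 5.8 firm range.

**Grip on the casing:** the last picture shows the casing between the jaws with no visible gap. I did not test the clamping by pulling on it.

**Forces:** the readings after each move peaked at about 50 N, along the handle mid-turn. After release the reading was near zero. I never touched the meter, bit case or motor body, but I did not check their positions at the end.

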